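# Start the rinse controller of the laboratory autosampler

## Robot

A 7-joint arm with a two-finger parallel gripper is mounted at the origin on the work surface. World frame = base frame: x ahead of the robot, y to its left, z up, the work surface at z = 0. Lengths are in mm, angles in degrees, forces in N, time in s.
With the tool pointing down it reaches from about 425 to 950 mm from the base axis. Payload 4.7 kg.
Tool frame: the origin (TCP) lies between the finger pads; the fingertips stand 11 mm ahead of it and the grasp point (between the pads) lies 8 mm behind it; z points along the fingers, y is the line along which they close (so a half turn about z gives the same grasp; the last joint's range is limited). The gripper opens to 87 mm and grips with 3 to 60 N. Pads are 19 mm wide; open, the fingers measure 117 mm over their backs; the gripper's body (75 mm by 190 mm) begins 51 mm behind the grasp point.
Start: joints at [-74.823, 26.849, -2.785, 87.806, 1.381, 65.374, -4.715], TCP at [195.433, 646.107, 233.573] pointing down, gripper open.
Joint ranges: [-148.3, 148.3], [-19.14, 114.17], [-79.39, 73.82], [5.75, 140.21], [-59.74, 239.74], [12.07, 113.84], [-152.46, 152.46]. Speed limits (degrees/s): [147.25, 147.25, 180, 180, 180, 180, 180].

## Interface

Orientations are given as [roll, pitch, yaw] about the fixed x, y, z axes, in that order (R = Rz(yaw) Ry(pitch) Rx(roll)).
In Python, from workcell import ctrl gives the robot as it stands.
- The arm moves only by the tool carry_out, never from a script. Its argument "moves" is a list that holds one entry, the list of rows, each a list of 5 numbers: the finger opening in mm, from 0 to 87, then the shift along the tool's x, y, z in units of 25 mm (1.0 is 25 mm), then the turn about the tool's z in units of 8 degrees (1.0 is 8 degrees). In form: [[[jaw, x, y, z, roll], ...]]. A call has 1 to 8 rows; each row is the pose to reach, as a shift and turn from the pose commanded when the call began, along the tool's axes at that moment; what a row does not reach only later rows make up. A row lasts 1/8 s, in which the tool goes at most 62.5 mm and 10.7 degrees, less where a joint would pass 70% of its speed; a pose out of reach is approached as far as the arm can. A call with a gripper value outside its range is refused whole. The fingers move at their own pace and stop on an object; "newtons" is the grip in N (left out, the last holds). Time passes only in rows, so rows that repeat a pose let the fingers close. It gives the time, the measured TCP pose, the force, the opening and the grip force at its end, in the units of the state.
- ctrl.observe(): the state, without advancing time (a new reading comes with each control period).
- ctrl.snapshot(name): name is "scene" or "top"; returns the picture (420x560x3 uint8, red, green, blue); there is no depth.
- ctrl.camera_model(name): a dict with "fovy" (degrees; the focal length in pixels is half the picture's height over the tangent of half this angle, whatever the lens; pixels are square), "cx", "cy" (the principal point, pixels), "R" (3x3) and "t" (3): a world point X has camera coordinates R X + t. Camera axes: x right, y down, z forward; pixel columns grow to the right and rows downward; lengths in mm; the calibration is good to about 2 mm. A picture is of the moment at which its call begins. camera_model takes no time and is no camera call.
- ctrl.job_done(): hands the job in; it is judged then, once.
The state is a dict: "clock": time; "joints": joint angles; "qvel": joint speeds; "joint_efforts": joint torques, N m; "position": TCP position; "tool_rot": TCP orientation; "contact_force": force on the tool from outside, world axes, zero at the start; "wrist_torque": the same for the moment, N m; "opening": opening from 0.0 (shut) to 1.0 (fully open); "finger_force": force on a finger pad.
Only numpy, scipy, OpenCV 4.12 (cv2) and the standard library are available. Lean on these libraries where they do the work, as an engineer would, in place of code of your own. Each camera call takes 0.05 s, during which the arm holds its last target. There are 200 camera calls.

## Task

Start the rinse controller on the lab bench with your fingertips: first switch the rocker on by pressing its raised far end fully down, next push the crosswise bar key fully down so that it stays down, and last press the round button fully in, keep it in for at least a second, then let it come up again. Leave the small square key unpressed, and do not pick up, shift or knock over the two vials, the bottle and the beaker that stand around the controls.

Things in the scene. Friction and masses are not known exactly. Their poses are not given: they have to be found in the camera images.
- dock: Aluminium plate of the controller, fixed, 200 (x) x 280 (y) x 12 mm; origin: centre of its underside, x away from the robot, y left. On its far part (centred at x = +40 mm) four fixed white modules, 110 (x) x 64 (y) mm, stand 66 mm apart in any order, tops 57 mm above the bench, one dark grey control on each. The near part is a ledge with two vials.
- power_rocker (a joint): Tilt of the rocker switch, rad: 0 = off (far half raised, near half level), 0.34 = fully on (far half level, near half raised). It starts at 0 to 0.05, stays where it is left, and takes about 3 to 5 N on the far half to turn.
- rocker_far_end (a point): Point on top of the far half of the rocker, 20 mm from its pivot: press down here. Moves and tilts with the rocker: about 76 mm above the bench when off, 69 mm when fully on (pivot: 69 mm). The rocker is a dark grey shallow V seen from the side, 30 mm wide (y), with two halves 28 mm long (x).
- bar_key (a joint): Downward travel of the bar key, m: 0 = up, 0.008 = fully down. It starts at 0 to 0.002, needs about 4 N and stays where it is pushed to (no spring).
- bar_key_top (a point): Centre of the top of the dark grey oblong bar key that lies crosswise on its module, 18 (x) x 46 (y) mm; 71 mm above the bench when up, 63 mm when fully down. The point's x axis points away from the robot side of the controller, y to its left, z up (it has the yaw of the controller).
- round_button (a joint): Downward travel of the round button, m: 0 = out, 0.006 = fully in. A spring (about 1.2 N at first, 4 N when fully in) brings it back.
- round_button_top (a point): Centre of the flat top of the dark grey round button, 36 mm in diameter; 71 mm above the bench when out, 65 mm when fully in. The point's x axis points away from the robot side of the controller, y to its left, z up (it has the yaw of the controller).
- square_key (a joint): Downward travel of the small square key (to be left alone), m: 0 = out, 0.006 = fully in; sprung like the round button.
- square_key_top (a point): Centre of the top of the small dark grey square key, 22 x 22 mm, 71 mm above the bench; it is not to be pressed. The point's x axis points away from the robot side of the controller, y to its left, z up (it has the yaw of the controller).
- vial_a: Loose amber glass vial with a cap, 28 mm in diameter, 50 mm high, standing on the left part of the ledge; origin at the centre of its underside. Not to be moved.
- vial_b: A second such vial, standing on the right part of the ledge; origin at the centre of its underside. Not to be moved.
- reagent_bottle: Loose white plastic bottle, 56 mm in diameter, 100 mm high, on the bench left of the controller; origin at the centre of its underside. Not to be moved.
- beaker: Loose clear plastic beaker, 60 mm in diameter, 75 mm high, on the bench right of the controller; origin at the centre of its underside. Not to be moved.

How it is judged (in metres and radians):
On the way, in this order (a step that is already met when the one before it is completed fails the run):
1. the rocker is switched on (tilt over 0.26 of 0.34 rad) with the fingers (value of joint power_rocker above 0.26 rad and contact force between the fingers and anything else above 0.3 N), for 0.05 s.
2. the bar key is pushed down (over 6 of 8 mm) with the fingers (value of joint bar_key above 0.006 m and contact force between the fingers and anything else above 0.3 N), for 0.05 s.
3. the round button is kept in (over 4 of 6 mm) by the fingers for a second (all of step 2 and value of joint power_rocker above 0.26 rad and value of joint round_button above 0.004 m), for 0.95 s.
At the end, for the whole second after the job is handed in: The rocker is on (tilt over 0.26 rad), the bar key is down (over 6 mm), the round and the square key are out again (travel under 1.5 mm), and the vials, bottle and beaker stand upright within 20 mm of where they were (value of joint power_rocker above 0.26 rad and value of joint bar_key above 0.006 m and value of joint each of round_button, square_key below 0.0015 m and distance of each of vial_a, vial_b, reagent_bottle, beaker from where it was at the start of the episode below 0.02 m and angle between each of vial_a, vial_b, reagent_bottle, beaker's own z axis and vertical below 0.3 rad); the robot touches nothing.
It fails at once if the bar key is pushed (over 4 mm) while the rocker is not on (not (value of joint power_rocker above 0.26 rad) and value of joint bar_key above 0.004 m).
It fails at once if the round button is pressed (over 3 mm) while the rocker is not on or the bar key is not down ((not (value of joint power_rocker above 0.26 rad) or not (value of joint bar_key above 0.006 m)) and value of joint round_button above 0.003 m).
It fails at once if the small square key is pressed (over 3 mm) (value of joint square_key above 0.003 m).
It fails at once if a vial, the bottle or the beaker is lifted, shifted by over 20 mm or tipped (distance of any of vial_a, vial_b, reagent_bottle, beaker from where it was at the start of the episode above 0.02 m or angle between any of vial_a, vial_b, reagent_bottle, beaker's own z axis and vertical above 0.5 rad).
It also fails if it takes over 48 s, if anything falls off the work surface, if the arm or the gripper's body presses on something with over 40 N, if the wrist force passes 120 N, or if a joint passes its speed limit or range.

## Working session

There is one attempt and no reset: what is moved stays moved. The work goes in short steps, Python scripts to look and compute and a tool call to move; the robot and the scene stay as the last step left them, time stands still between calls to the robot, and variables do not carry over. Pictures are saved under pics/ and viewed, at most 10 in all, crops included, and the job is handed in when it is done.

Besides the shell and the picture viewer there is one more tool, called in YAML: its name, and indented under it one key for each argument. carry_out: Moves the arm, as the interface text tells. Its arguments: {"type":"object","properties":{"moves":{"type":"array","items":{"type":"array","items":{"type":"array","items":{"type":"number"}}}},"newtons":{"type":"number"}},"required":["moves"]}

```bash
mkdir -p pics; python3 - <<'E'
from workcell import ctrl
import cv2
for n in("scene","top"):
    cv2.imwrite(f"pics/{n}0.png",ctrl.snapshot(n)[:,:,::-1]); print(n,ctrl.camera_model(n))
print(ctrl.observe())
E
```

```text
scene {'fovy': 55.158880941680316, 'cx': 285.0652416954673, 'cy': 215.16265929255522, 'R': array([[ 0.81855833,  0.57441049,  0.00385192],
       [ 0.48841909, -0.69245634, -0.53099059],
       [-0.30233929,  0.43652812, -0.84736896]]), 't': array([-459.6155016 , -188.05858312,  999.28692973])}
top {'fovy': 42.10524954770341, 'cx': 280.69122672243805, 'cy': 208.87448388788982, 'R': array([[ 2.45503724e-02, -9.99697601e-01,  1.40937876e-03],
       [-9.96615485e-01, -2.45852703e-02, -7.84419557e-02],
       [ 7.84528849e-02,  5.21170524e-04, -9.96917686e-01]]), 't': array([  44.08639598,  529.88510457, 1051.05202082])}
{'clock': 0.1, 'joints': array([-74.82432379,  26.890788  ,  -2.78631464,  87.86768721,
         1.3809057 ,  65.37380277,  -4.7144284 ]), 'qvel': array([-0.12656054, -0.18859979, -0.04699298, -0.15768022, -0.02712961,
        0.07882529, -0.06585004]), 'joint_efforts': array([ 9.97593270e-04, -5.09167528e+01, -8.09167558e-02, -2.36830008e+01,
       -6.14683935e-02,  3.45003360e-02,  6.04776210e-05]), 'position': array([195.26745881, 645.59439843, 232.62080609]), 'tool_rot': array([-1.79901310e+02,  2.58229062e-03,  1.63173005e+02]), 'contact_force': array([-0.70428243, -0.50032374,  0.61240302]), 'wrist_torque': array([-0.06966551, -0.01166023, -0.01468355]), 'finger_force': 0.0, 'opening': 1.0018577241176503}
```

View pics/top0.png

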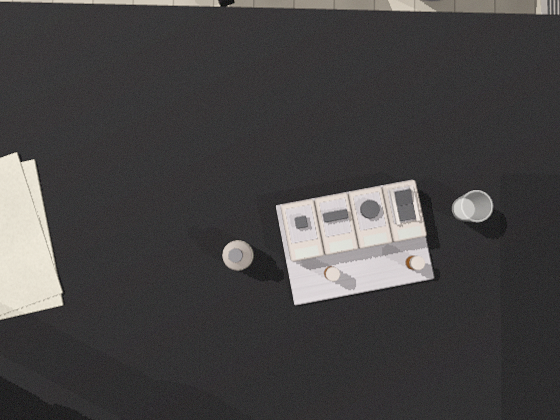

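View pics/scene0.png

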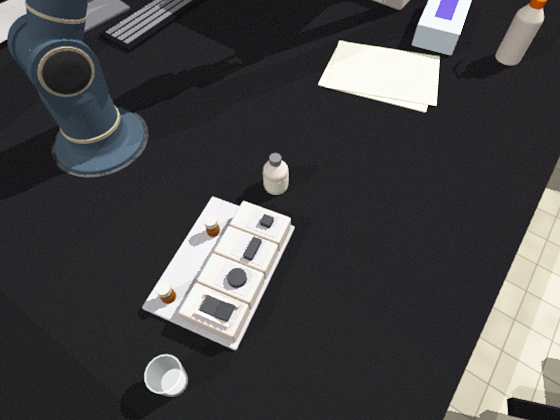

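The top picture shows, from left to right: the square key (301,222), bar key (335,215), round button (370,209) and rocker (405,205). The bottle is at (238,255), the beaker at (473,207), and the vials are at (332,273) and (415,263). Next I'll enlarge the controls.

```bash
python3 - <<'E'
import cv2
a=cv2.imread("pics/top0.png")[170:310,270:440]
cv2.imwrite("pics/topc.png",cv2.resize(a,None,fx=4,fy=4,interpolation=cv2.INTER_CUBIC))
a=cv2.imread("pics/scene0.png")[190:350,140:300]
cv2.imwrite("pics/scenec.png",cv2.resize(a,None,fx=3.5,fy=3.5,interpolation=cv2.INTER_CUBIC))
E
```

```text
(no output)
```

View pics/topc.png

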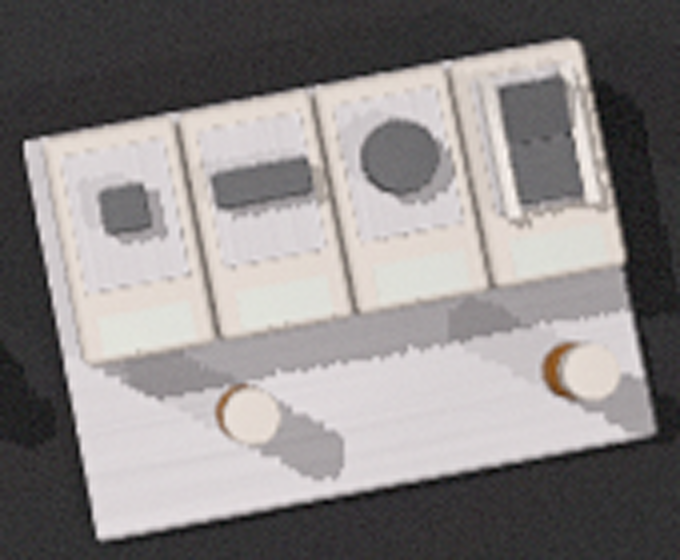

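View pics/scenec.png

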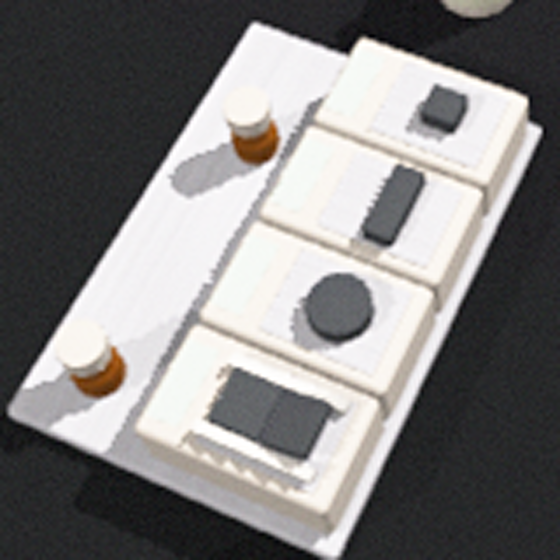

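The crops show these positions. In the top crop the square is at (126,208), the bar (262,182), the round button (401,157), the rocker pivot (542,137) and its far edge from (500,88) to (562,75). In the scene crop the bar top is at (398,202), the round button (340,303) and the rocker pivot (271,408).

```bash
cat >h.py <<'E'
from workcell import ctrl
import numpy as np
def ray(n,u,v,z):
    c=ctrl.camera_model(n); f=210/np.tan(np.radians(c["fovy"]/2))
    d=c["R"].T@np.array([(u-c["cx"])/f,(v-c["cy"])/f,1]); o=-c["R"].T@c["t"]
    return o+d*(z-o[2])/d[2]
def pose():
    s=ctrl.observe(); return s["position"],s["tool_rot"]
def rel(x,y,z,yaw):
    """shift/turn from current pose, in move units (tool pointing down)"""
    p,r=pose(); a=np.radians(r[2]); d=np.array([x,y,z])-p
    return np.round([(d[0]*np.cos(a)+d[1]*np.sin(a))/25,(d[0]*np.sin(a)-d[1]*np.cos(a))/25,-d[2]/25,-(yaw-r[2])/8],3)
E
python3 - <<'E'
from h import *
T=lambda u,v,z:ray("top",270+(u+.5)/4-.5,170+(v+.5)/4-.5,z)
S=lambda u,v,z:ray("scene",140+(u+.5)/3.5-.5,190+(v+.5)/3.5-.5,z)
for n,t,s,z in[("sq",(126,208),(445,105),71),("bar",(262,182),(398,202),71),("rnd",(401,157),(340,303),71),("piv",(542,137),(271,408),69),("far",(531,81),(319,434),78)]:
    print(n,T(*t,z).round(1),S(*s,z).round(1))
P=[T(*t,12)for t in((100,540),(655,435),(24,142))]
print(np.round(P,1),np.degrees(np.arctan2(P[0][1]-P[1][1],P[0][0]-P[1][0]))-90)
a=T(126,208,71)-T(401,157,71);print(np.degrees(np.arctan2(a[1],a[0]))-90,np.linalg.norm(a))
for n,u,v,z in(("bottle",235,256,100),("beaker",480,206,75)):print(n,ray("top",u,v,z).round())
E
```

```text
sq [501.7  18.3  71. ] [504.9  17.3  71. ]
bar [515.5 -45.   71. ] [520.7 -46.8  71. ]
rnd [ 528.8 -109.9   71. ] [ 531.9 -110.9   71. ]
piv [ 540.  -176.3   69. ] [ 538.4 -174.3   69. ]
far [ 565.3 -168.9   78. ] [ 569.1 -172.6   78. ]
[[ 342.4   25.3   12. ]
 [ 400.  -245.7   12. ]
 [ 536.5   67.3   12. ]] 11.997498222355347
11.924158190929433 131.02791030978736
bottle [435. 137. 100.]
beaker [ 539. -315.   75.]
```

```bash
python3 - <<'E'
from h import *
for p in((420,450,230,140),(530,150,230,120),(559,-171,230,102)):print(rel(*p))
E
```

```text
[-10.869  -4.887   0.105   2.897]
[-18.555 -15.099   0.105   5.397]
[-23.382 -27.053   0.105   7.647]
```

carry_out:
  moves:
    - [[0, -3, -1.2, 0, 0.7], [0, -6, -2.5, 0, 1.5], [0, -9, -4, 0, 2.3], [0, -10.9, -5.2, 0, 2.9], [0, -13, -7.5, 0, 3.5], [0, -15, -10, 0, 4.2], [0, -17, -12.5, 0, 4.8], [0, -18.5, -15, 0, 5.4]]

```text
clock: 1.1
position: [492.4, 254.4, 233.3]
tool_rot: [-180.0, 0.0, 119.8]
contact_force: [2.0, 1.0, -0.4]
opening: 0.171
finger_force: 0.0
```

```bash
python3 - <<'E'
from h import *
print(pose(),rel(559,-171,200,102),ctrl.observe()["joints"])
E
```

```text
(array([492.39702357, 254.3985547 , 233.29267452]), array([-1.79995201e+02,  2.98624370e-03,  1.19800096e+02])) [-16.09   -6.145   1.332   2.225] [-43.61395923  15.61704785  14.63854616 105.23111622  -4.5151822
  59.71756768   2.58695347]
```

carry_out:
  moves:
    - [[0, -2.3, -0.9, 0, 0.3], [0, -4.6, -1.8, 0, 0.6], [0, -6.9, -2.6, 0, 0.9], [0, -9.2, -3.5, 0.3, 1.2], [0, -11.5, -4.4, 0.6, 1.6], [0, -13.8, -5.3, 0.9, 1.9], [0, -16.1, -6.1, 1.3, 2.2], [0, -16.1, -6.1, 1.3, 2.2]]

```text
clock: 2.1
position: [559.3, -174.7, 200.2]
tool_rot: [-179.9, 0.2, 101.8]
contact_force: [-0.5, 1.2, -0.3]
opening: 0.005
finger_force: 0.0
```

```bash
python3 - <<'E'
from h import *
print(pose(),rel(559,-171,120,102),ctrl.observe()["joints"])
E
```

```text
(array([ 559.28973781, -174.68996114,  200.16125486]), array([-1.79851971e+02,  1.62062617e-01,  1.01808615e+02])) [ 0.147  0.019  3.206 -0.024] [ -8.9560264   21.80607509  28.826893   103.8248079  -12.00741515
  57.48425873  36.44951815]
```

carry_out:
  moves:
    - [[0, 0, 0, 1.5, 0], [0, 0.1, 0, 3, 0], [0, 0.1, 0, 3.9, 0], [0, 0.1, 0, 3.9, 0], [0, 0.1, 0, 3.9, 0]]

```text
clock: 2.72
position: [560.8, -165.6, 104.4]
tool_rot: [179.9, 0.0, 102.4]
contact_force: [0.4, 0.6, 0.2]
opening: 0.009
finger_force: 0.0
```

```bash
python3 - <<'E'
from h import *
import cv2
print(pose())
a=ctrl.snapshot("scene")[190:350,140:300,::-1];b=ctrl.snapshot("top")[150:310,290:450,::-1]
cv2.imwrite("pics/a1.png",cv2.resize(np.hstack([a,b]),None,fx=2.5,fy=2.5,interpolation=cv2.INTER_CUBIC))
E
```

```text
(array([ 560.84383688, -165.59986503,  104.37863584]), array([1.79927840e+02, 1.34482682e-02, 1.02411254e+02]))
```

View pics/a1.png

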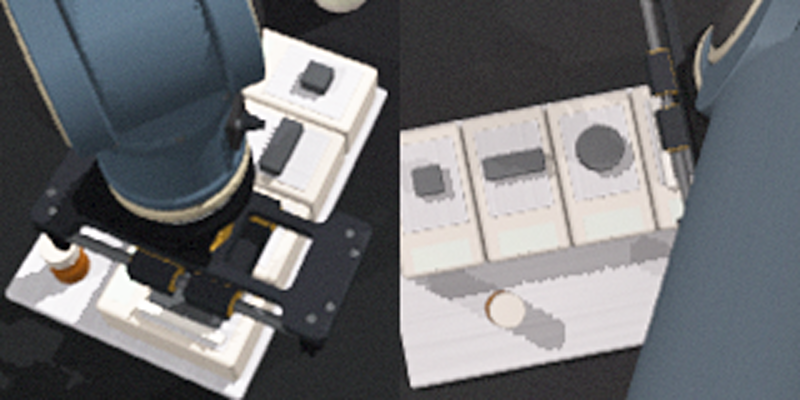

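The fingers are above the rocker's far half, and the vial stands clear. I'll correct y by about 5 mm and press.

carry_out:
  moves:
    - [[0, -0.2, -0.05, 0, 0], [0, -0.2, -0.05, 0.4, 0], [0, -0.2, -0.05, 0.6, 0], [0, -0.2, -0.05, 0.75, 0], [0, -0.2, -0.05, 0.85, 0], [0, -0.2, -0.05, 0.95, 0], [0, -0.2, -0.05, 0.95, 0]]

```text
clock: 3.7
position: [560.8, -170.9, 80.4]
tool_rot: [179.9, -0.0, 102.4]
contact_force: [1.1, 2.3, 6.2]
opening: 0.002
finger_force: 2.9
```

carry_out:
  moves:
    - [[0, 0, 0, 0.08, 0], [0, 0, 0, 0.12, 0], [0, 0, 0, 0.12, 0]]

```text
clock: 4.08
position: [560.9, -171.0, 80.2]
tool_rot: [179.9, -0.1, 102.4]
contact_force: [-4.9, 4.0, 24.9]
opening: 0.003
finger_force: 12.6
```

Force rose to 25 N with no further travel, so the rocker is at its stop and on. I'll lift, then move to the bar key.

carry_out:
  moves:
    - [[0, 0, 0, -0.5, 0], [0, 0, 0, -1.2, 0], [0, 0, 0, -1.2, 0]]

```text
clock: 4.45
position: [560.7, -171.6, 108.0]
tool_rot: [179.9, 0.1, 102.4]
contact_force: [0.6, 0.6, -0.9]
opening: 0.006
finger_force: 0.0
```

```bash
python3 - <<'E'
from h import *
print(pose(),rel(518,-46,105,102))
E
```

```text
(array([ 560.73588211, -171.60040451,  108.00697035]), array([1.79875556e+02, 6.52858808e-02, 1.02356404e+02])) [ 5.273 -0.595  0.12   0.045]
```

carry_out:
  moves:
    - [[0, 1.8, -0.2, 0, 0], [0, 3.6, -0.4, 0, 0], [0, 5.2, -0.6, 0, 0], [0, 5.2, -0.6, 0, 0], [0, 5.2, -0.6, 0.3, 0], [0, 5.2, -0.6, 0.3, 0]]

```text
clock: 5.2
position: [517.2, -48.8, 98.5]
tool_rot: [-179.9, 0.0, 102.2]
contact_force: [1.1, -0.5, 0.2]
opening: 0.006
finger_force: 0.0
```

```bash
python3 - <<'E'
from h import *
import cv2
print(pose(),rel(518,-46,74,102))
a=ctrl.snapshot("scene")[190:350,140:300,::-1];b=ctrl.snapshot("top")[150:310,290:450,::-1]
cv2.imwrite("pics/a2.png",cv2.resize(np.hstack([a,b]),None,fx=2.5,fy=2.5,interpolation=cv2.INTER_CUBIC))
E
```

```text
(array([517.22684994, -48.77521926,  98.46855271]), array([-1.79911862e+02,  3.26416461e-02,  1.02245141e+02])) [0.102 0.054 0.979 0.031]
```

View pics/a2.png

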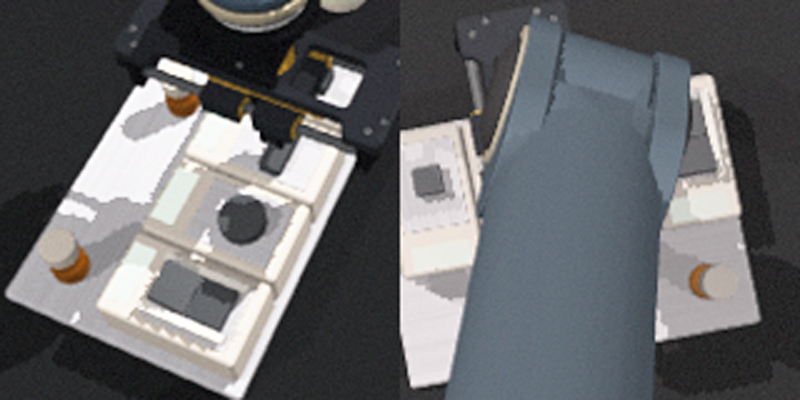

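The rocker's shading has changed, which fits being on, and the fingers are over the bar key. Pressing now.

carry_out:
  moves:
    - [[0, 0.1, 0.05, 0.3, 0], [0, 0.1, 0.05, 0.55, 0], [0, 0.1, 0.05, 0.7, 0], [0, 0.1, 0.05, 0.85, 0], [0, 0.1, 0.05, 0.97, 0], [0, 0.1, 0.05, 0.97, 0], [0, 0.1, 0.05, 1.03, 0], [0, 0.1, 0.05, 1.03, 0]]

```text
clock: 6.3
position: [518.5, -44.7, 74.3]
tool_rot: [180.0, -0.0, 102.4]
contact_force: [-2.2, 0.2, 6.8]
opening: 0.002
finger_force: 3.7
```

carry_out:
  moves:
    - [[0, 0, 0, 0.08, 0], [0, 0, 0, 0.12, 0], [0, 0, 0, 0.12, 0]]

```text
clock: 6.68
position: [518.6, -44.7, 73.8]
tool_rot: [179.9, -0.1, 102.3]
contact_force: [-9.4, 0.4, 30.3]
opening: 0.005
finger_force: 15.2
```

The bar key is at its stop: 30 N, with the fingertips at 62.8 mm. Lifting.

carry_out:
  moves:
    - [[0, 0, 0, -0.5, 0], [0, 0, 0, -1.2, 0], [0, 0, 0, -1.2, 0]]

```text
clock: 7.05
position: [519.4, -44.6, 101.8]
tool_rot: [179.8, 0.0, 102.4]
contact_force: [-0.1, -0.6, -0.0]
opening: 0.006
finger_force: 0.0
```

```bash
python3 - <<'E'
from h import *
print(pose(),rel(530,-110,100,102))
E
```

```text
(array([519.40526671, -44.63833575, 101.83587769]), array([1.79816178e+02, 3.02336917e-02, 1.02376947e+02])) [-2.645 -0.146  0.073  0.047]
```

carry_out:
  moves:
    - [[0, -1.3, -0.1, 0, 0], [0, -2.6, -0.15, 0, 0], [0, -2.6, -0.15, 0, 0], [0, -2.6, -0.15, 0, 0], [0, -2.6, -0.15, 0, 0]]

```text
clock: 7.68
position: [528.3, -107.5, 100.2]
tool_rot: [-180.0, -0.1, 102.5]
contact_force: [0.1, 0.0, 0.7]
opening: 0.002
finger_force: 0.0
```

```bash
python3 - <<'E'
from h import *
import cv2
print(pose(),rel(530,-110,76,102))
a=ctrl.snapshot("scene")[190:350,140:300,::-1]
cv2.imwrite("pics/a3.png",cv2.resize(a,None,fx=3.5,fy=3.5,interpolation=cv2.INTER_CUBIC))
E
```

```text
(array([ 528.29992025, -107.49399465,  100.17513502]), array([-1.79967494e+02, -5.55174046e-02,  1.02478456e+02])) [-0.113  0.045  0.967  0.06 ]
```

View pics/a3.png

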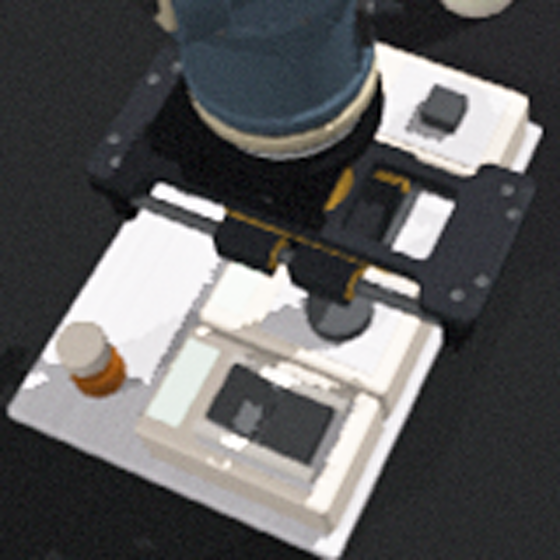

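The fingers are over the round button at (340,315). I'll press and hold.

carry_out:
  moves:
    - [[0, -0.1, 0.05, 0.4, 0], [0, -0.1, 0.05, 0.7, 0], [0, -0.1, 0.05, 0.9, 0], [0, -0.1, 0.05, 1.0, 0], [0, -0.1, 0.05, 1.02, 0], [0, -0.1, 0.05, 1.02, 0], [0, -0.1, 0.05, 1.02, 0], [0, -0.1, 0.05, 1.02, 0]]

```text
clock: 8.72
position: [530.1, -110.9, 76.3]
tool_rot: [180.0, -0.1, 102.4]
contact_force: [-3.1, 1.5, 12.9]
opening: 0.005
finger_force: 6.4
```

carry_out:
  moves:
    - [[0, 0, 0, 0.04, 0], [0, 0, 0, 0.04, 0], [0, 0, 0, 0.04, 0], [0, 0, 0, 0.04, 0], [0, 0, 0, 0.04, 0], [0, 0, 0, 0.04, 0], [0, 0, 0, 0.04, 0], [0, 0, 0, 0.04, 0]]

```text
clock: 9.72
position: [530.2, -110.9, 76.1]
tool_rot: [180.0, -0.1, 102.4]
contact_force: [-6.6, 1.7, 20.1]
opening: 0.004
finger_force: 9.9
```

carry_out:
  moves:
    - [[0, 0, 0, 0, 0], [0, 0, 0, 0, 0], [0, 0, 0, 0, 0], [0, 0, 0, 0, 0]]

```text
clock: 10.22
position: [530.2, -110.9, 76.1]
tool_rot: [180.0, -0.1, 102.4]
contact_force: [-5.4, 1.8, 20.3]
opening: 0.008
finger_force: 9.9
```

It has been held fully in for over 1.5 s. Releasing and retracting.

carry_out:
  moves:
    - [[0, 0, 0, -0.5, 0], [0, 0, 0, -1.5, 0], [0, 0, 0, -3, 0], [0, 0, 0, -5, 0], [0, 0, 0, -6, 0], [0, 0, 0, -6, 0]]

```text
clock: 10.98
position: [531.3, -111.5, 225.9]
tool_rot: [179.8, 0.1, 102.4]
contact_force: [-0.2, 0.1, -0.6]
opening: 0.003
finger_force: 0.0
```

carry_out:
  moves:
    - [[0, 2, 0, 0, 0], [0, 4, 0, 0, 0], [0, 6, 0, 0, 0], [0, 8, 0, 0, 0], [0, 10, 0, 0, 0], [0, 12, 0, 0, 0], [0, 12, 0, 0, 0], [0, 12, 0, 0, 0]]

```text
clock: 11.98
position: [465.5, 181.0, 222.8]
tool_rot: [-179.9, 0.1, 102.3]
contact_force: [0.0, 0.4, -0.1]
opening: 0.007
finger_force: 0.0
```

```bash
python3 - <<'E'
from h import *
import cv2
a=ctrl.snapshot("scene")[190:350,140:300,::-1];b=ctrl.snapshot("top")[150:310,270:430,::-1]
cv2.imwrite("pics/a4.png",cv2.resize(np.hstack([a,b]),None,fx=2.5,fy=2.5,interpolation=cv2.INTER_CUBIC))
E
```

```text
(no output)
```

View pics/a4.png

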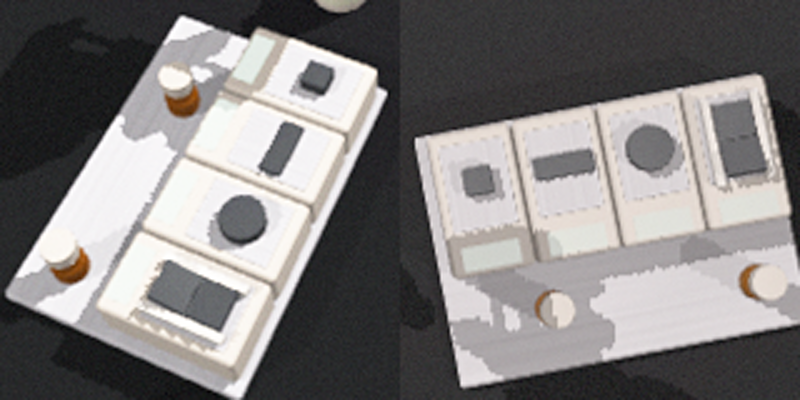

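The rocker's near half is raised, the bar key is down with almost no shadow, the round and square keys are out, and the vials are upright where they were. Handing in.

```bash
python3 -c "
from workcell import ctrl
print(ctrl.job_done())"
```

```text
the job is handed in; nothing more can be done
None
```

I switched the rocker on, pushed the bar key fully down, and held the round button in for over 1.5 s before releasing it; the job is handed in at about 12 s on the clock, and no verdict was shown.

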